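# Seat the roller in the V-blocks and clamp it

## Task

Lift the steel roller off its wooden rest and lower it gently into the pair of V-blocks on the grey fixture, barrel between the blocks: feel for the contact, since the blocks' height setting is not known, do not force the roller down or drop it, and let go so that it centres itself. Then swing the fixture's clamp arm down onto the roller and push its handle gently until the sprung pad is held firmly on the roller, and leave it clamped. Leave the chocolate pieces and the tape roll where they are.

Things in the scene. Friction and masses are not known exactly. Their poses are not given: they have to be found in the camera images.
- roller: Loose turned steel roller, 0.3 to 0.6 kg, 190 mm long, lying level. Barrel 40 mm in diameter and 72 mm long in the middle, a journal 24 mm in diameter and 59 mm long at each end. Origin at its very centre, on its axis; its y axis is the roller's axis (it may roll about it). At the start it lies on the wooden rest, centre 32 mm above the table. Let go 1.5 mm or more above its seat, it drops.
- rest_mid (a point): Fixed wooden rest that carries the roller at the start by its journals, in two notched chocks (50 mm wide, 31 mm high) 140 mm apart; between them only a bar 20 mm wide and 6 mm thick lies under the barrel, whose sides are free. Point at table height under the middle of the roller; y along the roller.
- fixture: Fixed grey fixture with a 32 mm thick plinth (150 by 210 mm). Origin at table height under the middle of the V line; x across the V line towards the clamp hinge, y along the V line, z up. The clamp hinge lies at x 75, y -70, z 106 mm, parallel to y, between two posts that end at z 119 mm.
- plinth_mid (a point): Top of the plinth, 32 mm up, under the middle of the V line. Two steel V-blocks (90 degree Vs, open upwards) at y -85 to -45 and 45 to 85 mm take the journals; barrel and fingers go in between. On stiff rubber mounts (12 N/mm), locked at an unknown height: a seated roller's axis is 60 to 88 mm above the table. V tops: 6 mm above that axis, 23 mm to either side. 20 N on them is too much.
- clamp_arm: Steel clamp arm, a bar 14 mm wide and 12 mm thick. Origin on the hinge; the arm runs 125 mm from it along its own -x. It starts about upright (94 to 106 degrees from level), handle up, clear of the Vs, and swings over and down towards the fixture's -x until it is level within about 15 degrees. The stiff hinge stays where it is left: 0.5 Nm of friction (4 N at the handle).
- pad_mount (a point): Middle line of the clamp arm, 75 mm from the hinge, where the sprung pad sits under the arm: 18 mm in diameter, its face 20 mm below this point; it meets the journal over the V-block at y -70 mm. Spring: 3 N preload and 1 N per mm over 8 mm, then solid. With 8 N on the handle it holds well; more than 25 N between pad and roller is too hard.
- clamp_grip (a point): Middle of the clamp arm's handle: a black round bar, 12 mm in diameter, parallel to the hinge, sticking out 48 mm from the arm's side towards the fixture's -y. The point is on the bar's axis, 120 mm from the hinge along the arm and 33 mm to the side of the arm's middle line (26 mm from its side face).
- bark_1: Bystander: piece of dark chocolate, 54x48x12 mm, loose. Origin under its centre.
- bark_3: Bystander: piece of dark chocolate, 47x54x12 mm, loose. Origin under its centre.
- tape_roll_blue: Bystander: roll of blue tape lying flat, 100 mm in diameter, 24 mm high, loose. Origin under its centre.

How it is judged:
On the way:
1. the roller lies centred in both Vs, let go and not yet clamped (x of roller in the frame of fixture between -0.002 and 0.002 m and y of roller in the frame of fixture between -0.012 and 0.012 m and z of roller in the frame of fixture between 0.055 and 0.093 m and angle between the y axis of roller and the y axis of fixture, either way round below 0.03 rad and contact force between fixture and roller above 1.5 N and linear speed of roller below 0.02 m/s and contact force between each of the fingers, clamp_arm and roller below 0.1 N), for 0.3 s.
At the end, for the whole second after the job is handed in: The roller rests in both V-blocks, its centre within 2 mm of the V line sideways and 12 mm of the middle lengthways, its axis along the V line within 0.03 rad, at rest and let go; the clamp arm, let go and at rest, holds its pad on the roller with more than 2 N (x of roller in the frame of fixture between -0.002 and 0.002 m and y of roller in the frame of fixture between -0.012 and 0.012 m and z of roller in the frame of fixture between 0.055 and 0.093 m and angle between the y axis of roller and the y axis of fixture, either way round below 0.03 rad and contact force between fixture and roller above 1.5 N and linear speed of roller below 0.02 m/s and contact force between the fingers and roller below 0.1 N and contact force between clamp_arm and roller above 2 N and contact force between the fingers and clamp_arm below 0.1 N and angular speed of clamp_arm below 0.05 rad/s); the robot touches nothing.
It fails at once if the roller is forced down: more than 20 N between the roller and the fixture before it is clamped (contact force between fixture and roller above 20 N and contact force between clamp_arm and roller below 0.1 N).
It fails at once if the clamp pad presses the roller with more than 25 N (contact force between clamp_arm and roller above 25 N).
It fails at once if the roller is dropped (falls free by about 1.5 mm or more, reaching 0.18 m/s) (contact force between the fingers and roller below 0.05 N and linear speed of roller above 0.18 m/s).
It fails at once if a chocolate piece or the tape roll is shifted by more than 20 mm (distance of any of bark_1, bark_3, tape_roll_blue from where it was at the start of the episode above 0.02 m).
It also fails if it takes over 72 s, if anything falls off the work surface, if the arm or the gripper's body presses on something with over 40 N, if the wrist force passes 120 N, or if a joint passes its speed limit or range.

## Robot

A 6-joint arm with a two-finger parallel gripper is mounted at the origin on a cart in front of the work surface, level with it; the furniture and walls round the work are solid. World frame = base frame: x ahead of the robot, y to its left, z up, the work surface at z = 0. Lengths are in m, angles in rad, forces in N, time in s.
With the tool pointing down it reaches from about 0.25 to 0.775 m from the base axis. Payload 8.9 kg.
Tool frame: the origin (TCP) lies on the centre line of the jaws, within the pads' length; the fingertips stand 19 mm ahead of it and the grasp point (between the pads) is the TCP; y points along the fingers, x is the direction in which the jaws open and shut, and the axes are right-handed (so a half turn about y gives the same grasp; the last joint's range is limited). The gripper opens to 85 mm and grips with 20 to 120 N. Pads are 22 mm wide; open, the fingers measure 114 mm over their backs; the gripper's body (76 mm by 85 mm) begins 54 mm behind the grasp point. The pads swing forward as they close: fully open they stand 13 mm farther back than shut.
Start: joints at [1.103, 0.291, -0.153, 1.127, 0, 1.431], TCP at [0.17, 0.497, 0.25] pointing down, gripper open.
Joint ranges: [-2.52, 2.52], [-0.91, 1.74], [-1.3, 1.37], [-1.96, 2.02], [-1.52, 1.47], [-3.14, 3.14]. Speed limits (rad/s): [2.22, 2.22, 2.79, 3.14, 3.14, 3.14].

## Interface

Orientations are given as a rotation vector (axis times angle).
In Python, from plant import robot gives the robot as it stands. The module is installed in compiled form; this text tells all that it offers.
- The arm moves only by the tool servo_tool, never from a script. Its argument "motion" is a list of rows, each a list of 5 numbers: the shift along the tool's x, y, z in cm, then the turn about the tool's y in degrees, then the opening, from -1 (shut) to 1 (fully open). A call has 1 to 12 rows; each row shifts and turns the pose as measured when the row begins, along the tool's axes as they then stand; what a row does not reach is not made up. A row lasts 1/10 s, in which the tool goes at most 50 mm and 8.59 degrees, less where a joint would pass 70% of its speed; a pose out of reach is approached as far as the arm can. A call with a gripper value outside its range is refused whole. The fingers move at their own pace and stop on an object; "newtons" is the grip in N (left out, the last holds). Time passes only in rows, so rows that do not move let the fingers close. It gives the time, the measured TCP pose, the force and the opening at its end, in the units of the state.
- robot.observe(): the state, without advancing time (a new reading comes with each control period).
- robot.read_camera(name): name is "side" or "top" or "wrist"; returns the picture (384x512x3 uint8, red, green, blue); there is no depth.
- robot.calibration(name): a dict with "intrinsics" (3x3 intrinsics, pixels), "camera_from_world" (4x4, takes a point from world to camera coordinates); the wrist camera has in their place "mount" (4x4, takes a point from camera to tool coordinates, whose origin is the TCP and whose axes are the tool frame's). Camera axes: x right, y up, looking along -z (the intrinsics and any distortion apply to the point x, -y, -z); pixel columns grow to the right and rows downward; lengths in m; the calibration is good to about 2 mm. A picture is of the moment at which its call begins: read the wrist's pose just before it. calibration takes no time and is no camera call.
- robot.close_job(): hands the job in, once; it reports no verdict.
The state is a dict: "time": time; "joint_pos": joint angles; "qvel": joint speeds; "joint_torque": joint torques, N m; "tcp_pos": TCP position; "tcp_rot": TCP orientation; "contact_force": force on the tool from outside, world axes, zero at the start; "torque": the same for the moment, N m; "finger_gap": finger opening in m.
Only numpy, scipy, OpenCV 4.12 (cv2) and the standard library are available. Lean on these libraries where they do the work, as an engineer would, in place of code of your own. Each camera call takes 0.05 s, during which the arm holds its last target. There are 200 camera calls.

## Working session

There is one attempt and no reset: what is moved stays moved. The work goes in short steps, Python scripts to look and compute and a tool call to move; the robot and the scene stay as the last step left them, time stands still between calls to the robot, and variables do not carry over. Pictures are saved under pics/ and viewed, about 8 in all and at most 12, crops included, and the job is handed in when it is done.

Besides the shell and the picture viewer there is one more tool, called as name([rows], argument=value, ...), one row to a line, values as JSON. servo_tool: Moves the arm, as the interface text tells. Its arguments: {"type":"object","properties":{"motion":{"type":"array"},"newtons":{"type":"number"}},"required":["motion"]}

```bash
mkdir -p pics; python3 - <<'E'
from plant import robot
import cv2,numpy as np
np.set_printoptions(precision=4,suppress=True)
s=robot.observe()
for k in s: print(k,s[k])
for n in ("side","top","wrist"):
    cv2.imwrite(f"pics/{n}0.png",robot.read_camera(n)[:,:,::-1])
    c=robot.calibration(n)
    for k in c: print(n,k,np.array(c[k]))
E
```

```text
time 0.0
joint_pos [ 1.1027  0.2913 -0.1542  1.1267 -0.      1.4315]
qvel [0.0007 0.002  0.0008 0.     0.0003 0.0001]
joint_torque [ -0.001  -53.7142  33.1366   0.0159  -0.0003   0.    ]
tcp_pos [0.1693 0.4965 0.2497]
tcp_rot [-1.3476 -0.9628  0.9648]
contact_force [-0.1398  0.285   0.538 ]
torque [-0.0158 -0.0041 -0.0153]
finger_gap 0.08521255523203053
side intrinsics [[473.0344   0.     249.7681]
 [  0.     473.0344 189.7588]
 [  0.       0.       1.    ]]
side camera_from_world [[ 0.9811 -0.1927 -0.0189 -0.5515]
 [ 0.1393  0.6344  0.7603 -0.1548]
 [-0.1345 -0.7486  0.6493 -1.3161]
 [ 0.      0.      0.      1.    ]]
top intrinsics [[453.5177   0.     253.8459]
 [  0.     453.5177 193.8427]
 [  0.       0.       1.    ]]
top camera_from_world [[ 0.0006 -1.     -0.0033  0.026 ]
 [ 0.994   0.0002  0.1092 -0.5987]
 [-0.1092 -0.0034  0.994  -1.026 ]
 [ 0.      0.      0.      1.    ]]
wrist intrinsics [[338.8748   0.     258.8889]
 [  0.     338.8748 193.7322]
 [  0.       0.       1.    ]]
wrist mount [[ 1.      0.0006 -0.0005 -0.0001]
 [-0.0007  0.2611 -0.9653 -0.1237]
 [-0.0005  0.9653  0.2611  0.0649]
 [ 0.      0.      0.      1.    ]]
```

View pics/top0.png

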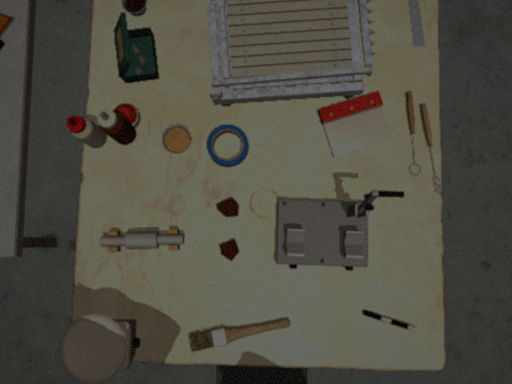

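View pics/side0.png

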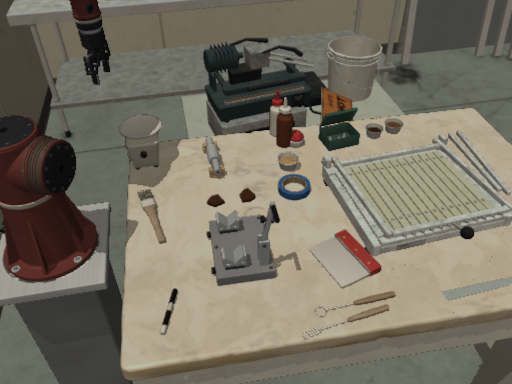

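The top view shows the roller at about (142,239) on its rest, and the fixture at (322,232) with the hinge posts at (365,205) and the handle end at (403,194). The chocolate is at (228,207) and (229,249), and the tape at (228,145). I'll zoom in on these.

```bash
python3 - <<'E'
import cv2,numpy as np
t=cv2.imread("pics/top0.png");s=cv2.imread("pics/side0.png")
z=lambda im,x0,y0,w,h,k:cv2.resize(im[y0:y0+h,x0:x0+w],None,fx=k,fy=k,interpolation=cv2.INTER_CUBIC)
a=z(t,265,180,145,95,5.5)[:,:798]
b=z(t,95,215,97,48,4); c=z(s,200,195,100,92,4)[:, :]
out=np.zeros((600,800,3),np.uint8)
a=z(t,265,180,160,95,5) # 800x475 -> use 4
a=z(t,265,180,145,95,4) # 580x380
out[:380,:580]=a; out[385:385+192,:388]=b[:,:388]
c=z(s,200,195,100,92,4) # 400x368
out[600-215:,395:795]=c[:215]
out=np.clip(out.astype(float)*1.6,0,255).astype(np.uint8)
cv2.imwrite("pics/crop1.png",out)
E
```

```text
(no output)
```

View pics/crop1.png

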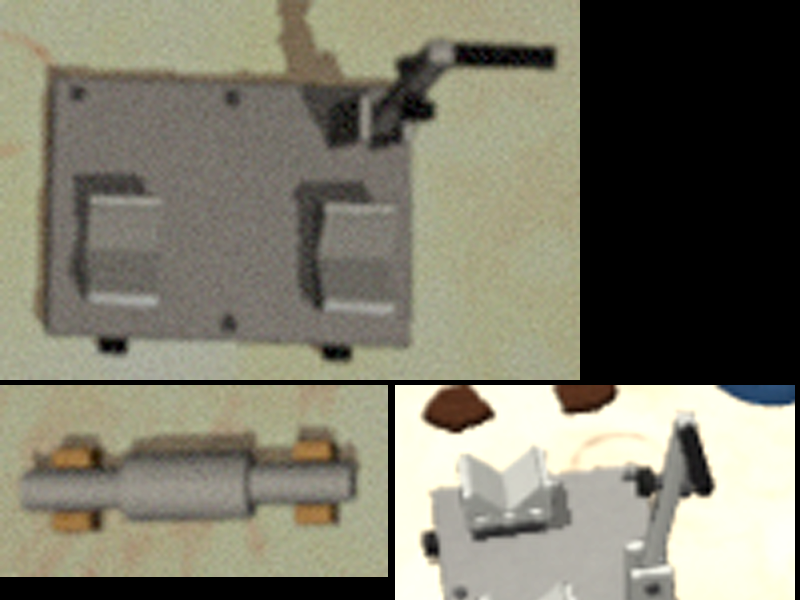

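```bash
cat > h.py <<'E'
from plant import robot
import cv2,numpy as np
from scipy.spatial.transform import Rotation as R
np.set_printoptions(precision=4,suppress=True)
def T_tool(s):
    T=np.eye(4);T[:3,:3]=R.from_rotvec(s["tcp_rot"]).as_matrix();T[:3,3]=s["tcp_pos"];return T
def wfc(n,s=None):
    c=robot.calibration(n);K=np.array(c["intrinsics"])
    return K,(T_tool(s)@np.array(c["mount"]) if n=="wrist" else np.linalg.inv(np.array(c["camera_from_world"])))
def ray(n,uv,s=None):
    K,M=wfc(n,s);uv=np.atleast_2d(np.array(uv,float))
    d=np.c_[(uv[:,0]-K[0,2])/K[0,0],-(uv[:,1]-K[1,2])/K[1,1],-np.ones(len(uv))]@M[:3,:3].T
    return M[:3,3],d
def onz(n,uv,z,s=None):
    o,d=ray(n,uv,s);return o+d*((z-o[2])/d[:,2])[:,None]
def proj(n,P,s=None):
    K,M=wfc(n,s);p=(np.atleast_2d(P)-M[:3,3])@M[:3,:3]
    return np.c_[K[0,0]*p[:,0]/-p[:,2]+K[0,2],K[1,1]*-p[:,1]/-p[:,2]+K[1,2]]
def shot(n,f):
    s=robot.observe();im=robot.read_camera(n)[:,:,::-1];cv2.imwrite(f"pics/{f}.png",im);return s,im
E
python3 - <<'E'
from h import *
s=robot.observe();print(T_tool(s)); print(proj("top",[s["tcp_pos"]]),proj("side",[s["tcp_pos"]]),wfc("top")[1][:3,3])
f=lambda p:np.array(p)/4+[265-.375,180-.375]
print("plinth",onz("top",f([[50,75],[408,84],[410,345],[46,331]]),.032))
g=lambda p:np.array(p)/4+[95-.375,215-.375]-[0,385/4]
print("roller ends",onz("top",g([[22,488],[354,481]]),.032),"barrel",onz("top",g([[122,486],[252,484]]),.032))
print("V edges z.08",onz("top",f([[90,201],[160,201],[90,300],[158,300],[325,209],[395,209],[325,309],[393,309]]),.08))
h=f([[555,57],[445,52]]);print("handle",onz("top",h,.22))
E
```

```text
[[ 0.3229 -0.0005 -0.9464  0.1694]
 [ 0.9464 -0.0009  0.3229  0.4966]
 [-0.001  -1.      0.0001  0.2499]
 [ 0.      0.      0.      1.    ]]
[[-14.0523 422.9194]] [[101.3602  75.5701]] [0.4831 0.0227 1.0854]
plinth [[ 0.5882 -0.028   0.032 ]
 [ 0.583  -0.2366  0.032 ]
 [ 0.4326 -0.2337  0.032 ]
 [ 0.4404 -0.025   0.032 ]]
roller ends [[0.4905 0.3818 0.032 ]
 [0.4946 0.1898 0.032 ]] barrel [[0.4916 0.324  0.032 ]
 [0.4928 0.2488 0.032 ]]
V edges z.08 [[ 0.5134 -0.0475  0.08  ]
 [ 0.5135 -0.0861  0.08  ]
 [ 0.4592 -0.0471  0.08  ]
 [ 0.4592 -0.0844  0.08  ]
 [ 0.5091 -0.1771  0.08  ]
 [ 0.5091 -0.2158  0.08  ]
 [ 0.4544 -0.176   0.08  ]
 [ 0.4544 -0.2133  0.08  ]]
handle [[ 0.5782 -0.2611  0.22  ]
 [ 0.5806 -0.2084  0.22  ]]
```

servo_tool([
  [0,0,0,7.8,1],
  [0,0,0,7.8,1],
  [0,0,0,7.8,1],
  [0,0,0,7.8,1],
  [0,0,0,7.8,1],
  [0,0,0,7.8,1],
  [0,0,0,7.8,1],
  [0,0,0,7.8,1],
  [0,0,0,7.8,1],
  [0,0,0,0,1],
])

```text
time: 1.15
tcp_pos: [0.1685, 0.4949, 0.2472]
tcp_rot: [-1.577, 0.028, -0.023]
contact_force: [-0.2, 0.4, 0.2]
finger_gap: 0.0854
```

```bash
python3 - <<'E'
from h import *
s=robot.observe();print(s["time"],T_tool(s),s["joint_pos"])
for u1,u2 in (((97,345),(141,128)),):
    o1,d1=ray("top",u1);o2,d2=ray("side",u2)
    A=np.c_[d1[0],-d2[0]];t=np.linalg.lstsq(A,o2-o1,rcond=None)[0];print(o1+t[0]*d1[0],o2+t[1]*d2[0])
E
```

```text
1.15 [[ 0.9995 -0.0031  0.0324  0.1685]
 [-0.0324 -0.0062  0.9995  0.4949]
 [-0.0029 -1.     -0.0063  0.2472]
 [ 0.      0.      0.      1.    ]] [ 1.1027  0.2939 -0.1572  1.1266 -0.      2.7059]
[0.2758 0.3484 0.1254] [0.274  0.3485 0.1258]
```

servo_tool([
  [4.1,0,-2.5,-1,1],
  [4.1,0,-2.5,-1,1],
  [4.1,0,-2.5,-1,1],
  [4.1,0,-2.5,0,1],
  [4.1,0,-2.5,0,1],
  [4.1,0,-2.5,0,1],
  [4.1,0,-2.5,0,1],
  [4.1,0,-2.5,0,1],
  [0,0,0,0,1],
  [0,0,0,0,1],
])

```text
time: 2.15
tcp_pos: [0.5132, 0.2961, 0.2451]
tcp_rot: [-1.576, -0.053, 0.06]
contact_force: [-0.8, 0.1, -0.2]
finger_gap: 0.0849
```

```bash
python3 - <<'E'
from h import *
s,im=shot("wrist","w1");print(s["time"],T_tool(s))
print(proj("wrist",[[.4905,.3818,.032],[.4946,.1898,.032],[.4925,.286,.032]],s))
E
```

```text
2.15 [[ 0.9974 -0.0041 -0.0719  0.5132]
 [ 0.0718 -0.0058  0.9974  0.2961]
 [-0.0045 -1.     -0.0055  0.2451]
 [ 0.      0.      0.      1.    ]]
[[241.2321  77.2246]
 [234.8559 262.749 ]
 [237.7698 176.6534]]
```

View pics/w1.png

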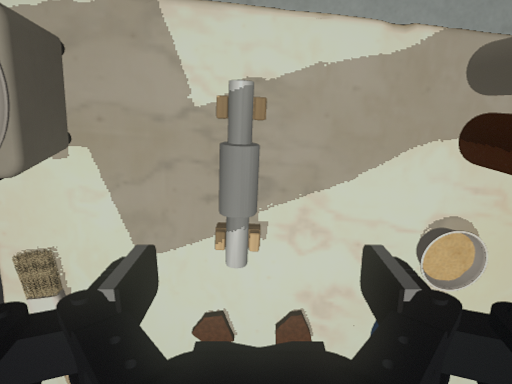

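The wrist view matches the prediction within 3 px: roller ends at (241,80) and (236,266), barrel centred at x≈239.

servo_tool([
  [-1.1,3,-0.5,1.5,1],
  [-1.1,3,-0.5,1.4,1],
  [0,3,0,0,1],
  [0,3,0,0,1],
  [0,2.5,0,0,1],
  [0,0,0,0,1],
  [0,0,0,0,1],
])

```text
time: 2.9
tcp_pos: [0.4839, 0.2896, 0.0983]
tcp_rot: [-1.575, -0.032, 0.035]
contact_force: [-0.1, 0.0, -0.3]
finger_gap: 0.0853
```

```bash
python3 - <<'E'
from h import *
s=robot.observe();print(s["time"],T_tool(s))
E
```

```text
2.9 [[ 0.9991 -0.0018 -0.0423  0.4839]
 [ 0.0423 -0.0042  0.9991  0.2896]
 [-0.0019 -1.     -0.0041  0.0983]
 [ 0.      0.      0.      1.    ]]
```

servo_tool([
  [0.8,1.5,-0.4,1.2,1],
  [0,1.5,0,0,1],
  [0,1.5,0,0,1],
  [0,1.2,0,0,1],
  [0,0.6,0,0,1],
  [0,0,0,0,1],
  [0,0,0,0,1],
])

```text
time: 3.6
tcp_pos: [0.4981, 0.2878, 0.0372]
tcp_rot: [-1.571, -0.023, 0.009]
contact_force: [0.1, 0.6, -0.2]
finger_gap: 0.0857
```

```bash
python3 - <<'E'
from h import *
s=robot.observe();print(s["time"],T_tool(s))
E
```

```text
3.6 [[ 0.9998  0.0087 -0.02    0.4981]
 [ 0.0201 -0.0002  0.9998  0.2878]
 [ 0.0087 -1.     -0.0003  0.0372]
 [ 0.      0.      0.      1.    ]]
```

servo_tool([
  [-0.4,0.3,-0.15,0,1],
  [0,0,0,0,1],
  [0,0,0,0,1],
])

```text
time: 3.9
tcp_pos: [0.4946, 0.2864, 0.0353]
tcp_rot: [-1.57, -0.024, 0.007]
contact_force: [0.2, -0.6, -0.8]
finger_gap: 0.0853
```

servo_tool([
  [0,0,0,0,0.3],
  [0,0,0,0,0.1],
  [0,0,0,0,0.0],
  [0,0,0,0,-0.1],
  [0,0,0,0,-0.3],
  [0,0,0,0,-1],
  [0,0,0,0,-1],
  [0,0,0,0,-1],
], newtons=40)

```text
time: 4.7
tcp_pos: [0.4932, 0.2865, 0.0359]
tcp_rot: [-1.57, -0.023, 0.01]
contact_force: [-0.9, 0.1, 0.8]
finger_gap: 0.0388
```

```bash
python3 - <<'E'
from h import *
s,im=shot("wrist","w2");print(s["time"],T_tool(s),s["contact_force"],s["torque"])
E
```

```text
4.7 [[ 0.9997  0.0085 -0.0207  0.4932]
 [ 0.0207  0.0008  0.9998  0.2865]
 [ 0.0085 -1.      0.0006  0.0359]
 [ 0.      0.      0.      1.    ]] [-0.9265  0.1449  0.8481] [-0.0131  0.1723 -0.0592]
```

View pics/w2.png

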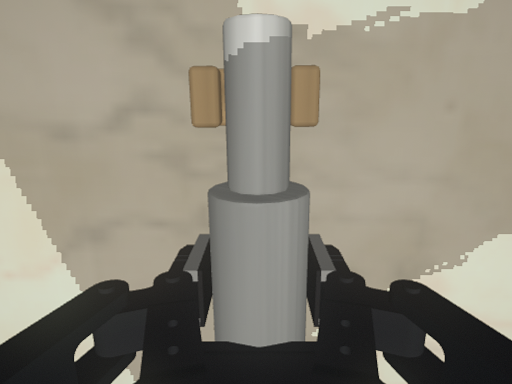

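servo_tool([
  [0,-0.3,0,0,-1],
  [0,-1,0,0,-1],
  [0,-3,0,0,-1],
  [0,-4,0,0,-1],
  [0,-4,0,0,-1],
  [0,-4,0,0,-1],
  [0,-2,0,0,-1],
  [0,0,0,0,-1],
  [0,0,0,0,-1],
])

```text
time: 5.65
tcp_pos: [0.4887, 0.2848, 0.2259]
tcp_rot: [-1.573, -0.018, 0.014]
contact_force: [-0.5, 0.5, -6.7]
finger_gap: 0.0388
```

```bash
python3 - <<'E'
from h import *
s=robot.observe();print(s["time"],T_tool(s),s["contact_force"],s["torque"],s["finger_gap"])
E
```

```text
5.65 [[ 0.9998  0.0023 -0.0202  0.4887]
 [ 0.0202 -0.0022  0.9998  0.2848]
 [ 0.0022 -1.     -0.0022  0.2259]
 [ 0.      0.      0.      1.    ]] [-0.4778  0.5344 -6.6853] [0.0161 0.0118 0.0378] 0.038783625388703606
```

servo_tool([
  [-0.8,0,-4.5,0.5,-1],
  [-0.8,0,-4.5,0.5,-1],
  [-0.8,0,-4.5,0.5,-1],
  [-0.8,0,-4.5,0.5,-1],
  [-0.8,0,-4.5,0.5,-1],
  [-0.8,0,-4.5,0.5,-1],
  [-0.8,0,-4.5,0,-1],
  [-0.5,0,-3,0,-1],
  [0,0,-1,0,-1],
  [0,0,0,0,-1],
  [0,0,0,0,-1],
])

```text
time: 6.75
tcp_pos: [0.4126, -0.0797, 0.2102]
tcp_rot: [-1.57, 0.042, -0.009]
contact_force: [-0.5, -0.0, -5.5]
finger_gap: 0.0388
```

```bash
python3 - <<'E'
from h import *
import pickle
s,im=shot("wrist","w3");pickle.dump(s,open("w3.pkl","wb"));print(s["time"],T_tool(s),s["contact_force"],s["torque"],s["finger_gap"])
E
```

```text
6.75 [[ 0.9993 -0.0207  0.0324  0.4126]
 [-0.0324  0.0011  0.9995 -0.0797]
 [-0.0207 -0.9998  0.0004  0.2102]
 [ 0.      0.      0.      1.    ]] [-0.533  -0.0054 -5.5209] [ 0.0757 -0.0485  0.0156] 0.038801280567162894
```

View pics/w3.png

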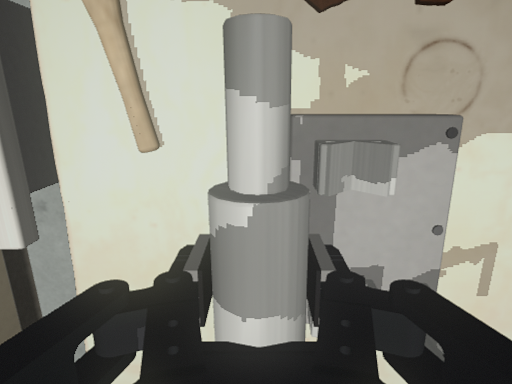

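```bash
python3 - <<'E'
import cv2,numpy as np
w=cv2.imread("pics/w3.png")[105:205,290:470];s=cv2.imread("pics/side0.png")[195:285,200:300]
z=lambda im,k:cv2.resize(im,None,fx=k,fy=k,interpolation=cv2.INTER_CUBIC)
o=np.zeros((600,800,3),np.uint8)
o[:300,:540]=np.clip(z(w,3)*1.2,0,255); o[300:570,:300]=z(s,3)
t=cv2.imread("pics/top0.png")[225:265,275:375];o[300:460,320:720]=np.clip(z(t,4)*1.6,0,255)
cv2.imwrite("pics/crop2.png",o)
E
```

```text
(no output)
```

View pics/crop2.png

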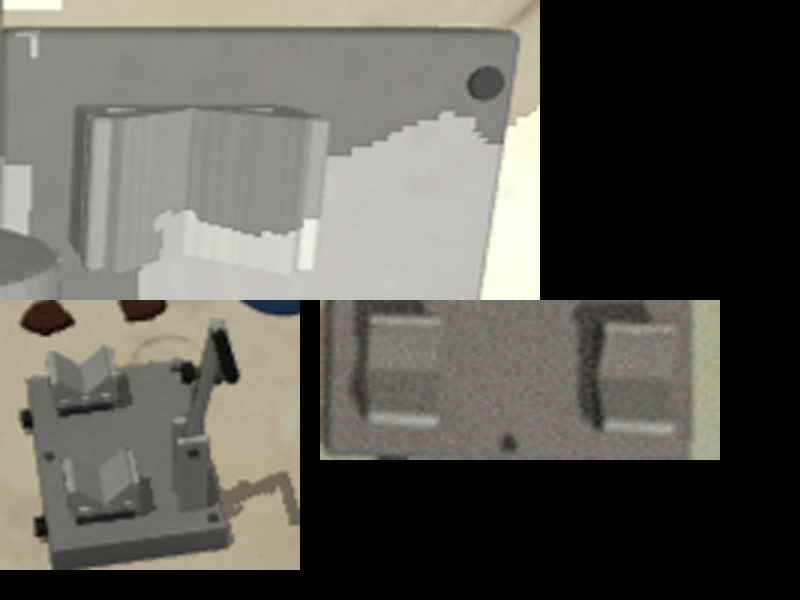

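```bash
python3 - <<'E'
from h import *
import pickle
s=pickle.load(open("w3.pkl","rb"))
w=lambda p:(np.array(p)+.0-1)/3+[290,105]
t=lambda p:(np.array(p)-[320,300]-1.5)/4+[275,225]
for a,b in (((98,117),(371,419)),((317,120),(371,320))):
    o1,d1=ray("wrist",w(a),s);o2,d2=ray("top",t(b))
    q=np.linalg.lstsq(np.c_[d1[0],-d2[0]],o2-o1,rcond=None)[0];print(o1+q[0]*d1[0],o2+q[1]*d2[0])
for z in(.07,.08,.09):
    p=onz("wrist",w([(98,117),(317,120),(190,110),(108,265),(305,272)]),z,s);print(z,p[1,0]-p[0,0],p)
    p=onz("top",t([(371,419),(371,320),(440,419),(440,320),(605,427),(605,328),(674,427),(674,328)]),z);print(z,p)
E
```

```text
[ 0.4602 -0.0459  0.0741] [ 0.4596 -0.048   0.0743]
[ 0.5141 -0.0479  0.0774] [ 0.5141 -0.0482  0.0774]
0.07 0.05602141346592665 [[ 0.4609 -0.0464  0.07  ]
 [ 0.5169 -0.0489  0.07  ]
 [ 0.4844 -0.0454  0.07  ]
 [ 0.4641 -0.086   0.07  ]
 [ 0.5166 -0.0894  0.07  ]]
0.07 [[ 0.4595 -0.0483  0.07  ]
 [ 0.5143 -0.0487  0.07  ]
 [ 0.4596 -0.0866  0.07  ]
 [ 0.5143 -0.0872  0.07  ]
 [ 0.4552 -0.178   0.07  ]
 [ 0.5099 -0.1791  0.07  ]
 [ 0.4552 -0.2162  0.07  ]
 [ 0.5099 -0.2176  0.07  ]]
0.08 0.05389882083072578 [[ 0.4592 -0.0452  0.08  ]
 [ 0.5131 -0.0476  0.08  ]
 [ 0.4819 -0.0442  0.08  ]
 [ 0.4624 -0.0833  0.08  ]
 [ 0.5128 -0.0865  0.08  ]]
0.08 [[ 0.4598 -0.0476  0.08  ]
 [ 0.514  -0.048   0.08  ]
 [ 0.4598 -0.0855  0.08  ]
 [ 0.514  -0.0861  0.08  ]
 [ 0.4555 -0.176   0.08  ]
 [ 0.5097 -0.1772  0.08  ]
 [ 0.4555 -0.2138  0.08  ]
 [ 0.5097 -0.2152  0.08  ]]
0.09 0.051776228195524965 [[ 0.4576 -0.044   0.09  ]
 [ 0.5094 -0.0463  0.09  ]
 [ 0.4793 -0.043   0.09  ]
 [ 0.4607 -0.0806  0.09  ]
 [ 0.5091 -0.0837  0.09  ]]
0.09 [[ 0.46   -0.0469  0.09  ]
 [ 0.5137 -0.0473  0.09  ]
 [ 0.46   -0.0844  0.09  ]
 [ 0.5137 -0.0851  0.09  ]
 [ 0.4558 -0.174   0.09  ]
 [ 0.5094 -0.1752  0.09  ]
 [ 0.4558 -0.2115  0.09  ]
 [ 0.5094 -0.2129  0.09  ]]
```

servo_tool([
  [1.8,0,-1.2,0,-1],
  [1.8,0,-1.2,0,-1],
  [1.8,0,-1.2,0,-1],
  [1,0,-0.8,0,-1],
  [0,0,0,0,-1],
  [0,1,0,0,-1],
  [0,2,0,0,-1],
  [0,2,0,0,-1],
  [0,1.5,0,0,-1],
  [0,0.5,0,0,-1],
  [0,0,0,0,-1],
  [0,0,0,0,-1],
])

```text
time: 8.0
tcp_pos: [0.471, -0.1136, 0.1322]
tcp_rot: [-1.564, 0.036, 0.008]
contact_force: [0.1, 0.5, -5.2]
finger_gap: 0.0386
```

```bash
cat > st.py <<'E'
from h import *
s=robot.observe();T=T_tool(s)
print(s["time"],T,"F",s["contact_force"],"M",s["torque"],s["finger_gap"])
E
python3 st.py
```

```text
8.0 [[ 0.9994 -0.0282  0.0178  0.471 ]
 [-0.0176  0.0065  0.9998 -0.1136]
 [-0.0283 -0.9996  0.006   0.1322]
 [ 0.      0.      0.      1.    ]] F [ 0.1446  0.4996 -5.1627] M [-0.0453 -0.1154 -0.0029] 0.038574061456758325
```

servo_tool([
  [0.7,0,-0.8,0.4,-1],
  [0.6,0,-0.8,0.4,-1],
  [0,0,0,0,-1],
  [0,0,0,0,-1],
])

```text
time: 8.4
tcp_pos: [0.4865, -0.1322, 0.1338]
tcp_rot: [-1.566, 0.045, -0.007]
contact_force: [0.6, 1.5, -4.9]
finger_gap: 0.0382
```

```bash
python3 st.py
```

```text
8.4 [[ 0.9992 -0.0243  0.0331  0.4865]
 [-0.033   0.0047  0.9994 -0.1322]
 [-0.0245 -0.9997  0.0039  0.1338]
 [ 0.      0.      0.      1.    ]] F [ 0.6289  1.5174 -4.9319] M [ 0.0617 -0.0195 -0.0147] 0.038160632043590784
```

servo_tool([
  [-0.1,1,0,0,-1],
  [0,1,0,0,-1],
  [0,0.8,0,0,-1],
  [0,0.4,0,0,-1],
  [0,0.2,0,0,-1],
  [0,0,0,0,-1],
])

```text
time: 9.0
tcp_pos: [0.4834, -0.1314, 0.0959]
tcp_rot: [-1.565, 0.047, -0.005]
contact_force: [0.6, -0.8, -4.7]
finger_gap: 0.0388
```

```bash
python3 st.py
```

```text
9.0 [[ 0.9991 -0.0263  0.0331  0.4834]
 [-0.033   0.0057  0.9994 -0.1314]
 [-0.0264 -0.9996  0.0048  0.0959]
 [ 0.      0.      0.      1.    ]] F [ 0.6255 -0.7894 -4.7066] M [-0.004  -0.1146 -0.0384] 0.03882747251196902
```

servo_tool([
  [0.1,0.4,0,0,-1],
  [0,0.4,0,0,-1],
  [0,0.2,0,0,-1],
  [0,0,0,0,-1],
  [0,0,0,0,-1],
])

```text
time: 9.5
tcp_pos: [0.4848, -0.1315, 0.0855]
tcp_rot: [-1.566, 0.046, -0.006]
contact_force: [-0.0, -0.0, -4.8]
finger_gap: 0.0386
```

```bash
python3 st.py
```

```text
9.5 [[ 0.9991 -0.0252  0.033   0.4848]
 [-0.0329  0.0052  0.9994 -0.1315]
 [-0.0253 -0.9997  0.0044  0.0855]
 [ 0.      0.      0.      1.    ]] F [-0.0379 -0.0494 -4.8284] M [-0.0014 -0.046   0.039 ] 0.03859267500267613
```

servo_tool([
  [0,0.15,0,0,-1],
  [0,0.15,0,0,-1],
  [0,0.1,0,0,-1],
  [0,0,0,0,-1],
])

```text
time: 9.9
tcp_pos: [0.4849, -0.1316, 0.0815]
tcp_rot: [-1.566, 0.045, -0.007]
contact_force: [-0.5, -0.4, -4.6]
finger_gap: 0.0386
```

servo_tool([
  [0,0.1,0,0,-1],
  [0,0.1,0,0,-1],
  [0,0,0,0,-1],
])

```text
time: 10.2
tcp_pos: [0.4849, -0.1316, 0.0794]
tcp_rot: [-1.566, 0.045, -0.007]
contact_force: [-0.2, 0.7, -4.8]
finger_gap: 0.0387
```

servo_tool([
  [0,0.1,0,0,-1],
  [0,0,0,0,-1],
])

```text
time: 10.4
tcp_pos: [0.4848, -0.1317, 0.0785]
tcp_rot: [-1.566, 0.045, -0.007]
contact_force: [-0.4, 0.2, -2.3]
finger_gap: 0.0383
```

servo_tool([
  [0,0.08,0,0,-1],
  [0,0,0,0,-1],
])

```text
time: 10.6
tcp_pos: [0.4849, -0.1317, 0.0782]
tcp_rot: [-1.566, 0.045, -0.007]
contact_force: [-2.1, 0.6, 0.7]
finger_gap: 0.0386
```

servo_tool([
  [0,0.06,0,0,-1],
  [0,0,0,0,-1],
])

```text
time: 10.8
tcp_pos: [0.4848, -0.1317, 0.078]
tcp_rot: [-1.567, 0.045, -0.007]
contact_force: [-2.8, 0.5, 1.8]
finger_gap: 0.0387
```

servo_tool([
  [-0.08,-0.02,0,0,-1],
  [0,0,0,0,-1],
])

```text
time: 11.0
tcp_pos: [0.4845, -0.1317, 0.0783]
tcp_rot: [-1.567, 0.044, -0.008]
contact_force: [-1.6, -0.3, -1.8]
finger_gap: 0.0384
```

```bash
python3 st.py
```

```text
11.0 [[ 0.9992 -0.0229  0.0334  0.4845]
 [-0.0333  0.0043  0.9994 -0.1317]
 [-0.023  -0.9997  0.0035  0.0783]
 [ 0.      0.      0.      1.    ]] F [-1.5504 -0.3463 -1.7948] M [ 0.0324  0.275  -0.1392] 0.038427806884606314
```

servo_tool([
  [-0.08,0.02,0,0,-1],
  [0,0,0,0,-1],
])

```text
time: 11.2
tcp_pos: [0.4844, -0.1318, 0.0781]
tcp_rot: [-1.567, 0.043, -0.009]
contact_force: [-1.0, 0.7, -1.1]
finger_gap: 0.0388
```

servo_tool([
  [-0.05,0.05,0,0,-1],
  [0,0,0,0,-1],
])

```text
time: 11.4
tcp_pos: [0.4843, -0.1318, 0.0779]
tcp_rot: [-1.567, 0.043, -0.01]
contact_force: [-0.6, 0.7, 1.2]
finger_gap: 0.0393
```

servo_tool([
  [-0.08,0.03,0,0,-1],
  [0,0,0,0,-1],
])

```text
time: 11.6
tcp_pos: [0.4842, -0.1319, 0.0779]
tcp_rot: [-1.567, 0.042, -0.012]
contact_force: [-0.3, 1.1, 0.9]
finger_gap: 0.0389
```

servo_tool([
  [-0.08,0.03,0,0,-1],
  [0,0,0,0,-1],
])

```text
time: 11.8
tcp_pos: [0.4842, -0.1319, 0.0779]
tcp_rot: [-1.566, 0.04, -0.013]
contact_force: [1.3, 2.3, 0.3]
finger_gap: 0.0388
```

```bash
python3 st.py
```

```text
11.8 [[ 0.9993 -0.0172  0.034   0.4842]
 [-0.0339  0.0044  0.9994 -0.1319]
 [-0.0174 -0.9998  0.0038  0.0779]
 [ 0.      0.      0.      1.    ]] F [1.3482 2.3417 0.349 ] M [ 0.2897 -0.1089 -0.4027] 0.038775373775161485
```

servo_tool([
  [0.03,0.04,0,0,-1],
  [0,0,0,0,-1],
])

```text
time: 12.0
tcp_pos: [0.4842, -0.1319, 0.0776]
tcp_rot: [-1.567, 0.041, -0.013]
contact_force: [1.1, 1.7, 2.5]
finger_gap: 0.039
```

```bash
python3 st.py
```

```text
12.0 [[ 0.9993 -0.0178  0.034   0.4842]
 [-0.0339  0.0043  0.9994 -0.1319]
 [-0.0179 -0.9998  0.0037  0.0776]
 [ 0.      0.      0.      1.    ]] F [1.0726 1.6755 2.4719] M [ 0.3311 -0.2714 -0.397 ] 0.0389523133374161
```

servo_tool([
  [0,0.04,0.05,0,-1],
  [0,0,0,0,-1],
])

```text
time: 12.2
tcp_pos: [0.4842, -0.1319, 0.0775]
tcp_rot: [-1.568, 0.041, -0.013]
contact_force: [-0.1, 2.3, 3.8]
finger_gap: 0.0381
```

```bash
python3 st.py
```

```text
12.2 [[ 0.9993 -0.0177  0.0343  0.4842]
 [-0.0342  0.003   0.9994 -0.1319]
 [-0.0178 -0.9998  0.0024  0.0775]
 [ 0.      0.      0.      1.    ]] F [-0.1105  2.3165  3.8208] M [ 0.4737 -0.0181 -0.3861] 0.038143277767831205
```

servo_tool([
  [0,0,0,0,-1],
  [0,0,0,0,-1],
  [0,0.03,0,0,-1],
  [0,0,0,0,-1],
], newtons=20)

```text
time: 12.6
tcp_pos: [0.4842, -0.1319, 0.0774]
tcp_rot: [-1.568, 0.041, -0.013]
contact_force: [0.6, 2.8, 4.7]
finger_gap: 0.0384
```

```bash
python3 st.py
```

```text
12.6 [[ 0.9993 -0.0177  0.0342  0.4842]
 [-0.0342  0.0029  0.9994 -0.1319]
 [-0.0178 -0.9998  0.0023  0.0774]
 [ 0.      0.      0.      1.    ]] F [0.644  2.7848 4.7403] M [ 0.3518  0.0019 -0.3871] 0.03844228674173875
```

servo_tool([
  [0,0,0,0,-0.02],
  [0,0,0,0,0.05],
  [0,0,0,0,0.2],
  [0,0,0,0,0.5],
  [0,0,0,0,0.7],
])

```text
time: 13.1
tcp_pos: [0.4829, -0.1319, 0.0763]
tcp_rot: [-1.568, 0.042, -0.01]
contact_force: [0.4, -0.7, 0.4]
finger_gap: 0.0726
```

```bash
python3 - <<'E'
from h import *
s,im=shot("wrist","w4");T=T_tool(s)
print(s["time"],T,"F",s["contact_force"],"M",s["torque"],s["finger_gap"])
E
```

```text
13.1 [[ 0.9992 -0.0206  0.0332  0.4829]
 [-0.0331  0.0027  0.9994 -0.1319]
 [-0.0206 -0.9998  0.002   0.0763]
 [ 0.      0.      0.      1.    ]] F [ 0.4328 -0.7471  0.3875] M [-0.0392 -0.022  -0.073 ] 0.07262121797386488
```

View pics/w4.png

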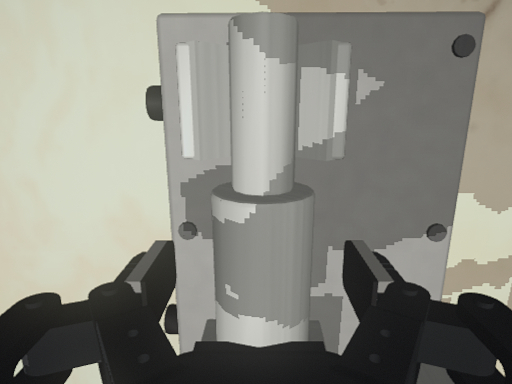

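Roller released: journal centred at x≈263, between V top strips at 185 and 343, and the force is near zero. Next I lift clear and check the roller's lengthwise position.

servo_tool([
  [0,-0.5,0,0,0.8],
  [0,-2,0,0,0.8],
  [0,-4,0,0,0.8],
  [0,-4,0,0,0.8],
  [0,-4,0,0,0.8],
  [0,-4,0,0,0.5],
  [0,-2,0,0,0],
  [0,0,0,0,-1],
  [0,0,0,0,-1],
])

```text
time: 14.05
tcp_pos: [0.4859, -0.1319, 0.2915]
tcp_rot: [-1.568, 0.043, -0.009]
contact_force: [0.2, -0.7, -0.9]
finger_gap: 0.0209
```

```bash
python3 st.py; python3 - <<'E'
from h import *
s,im=shot("top","t5");im=im[180:275,265:410];out=cv2.resize(im,None,fx=4,fy=4,interpolation=cv2.INTER_CUBIC)
w=shot("wrist","w5")[1]
o=np.zeros((600,800,3),np.uint8);o[:380,:580]=np.clip(out*1.6,0,255)
o[380:,:400]=cv2.resize(w,(293,220))[:, :].repeat(1,0) if 0 else cv2.resize(w,(400,220))
cv2.imwrite("pics/c5.png",o)
E
```

```text
14.05 [[ 0.9992 -0.0211  0.0331  0.4859]
 [-0.033   0.0027  0.9995 -0.1319]
 [-0.0212 -0.9998  0.002   0.2915]
 [ 0.      0.      0.      1.    ]] F [ 0.2225 -0.7046 -0.877 ] M [ 0.0378 -0.0428 -0.0155] 0.020939285897471658
```

View pics/c5.png

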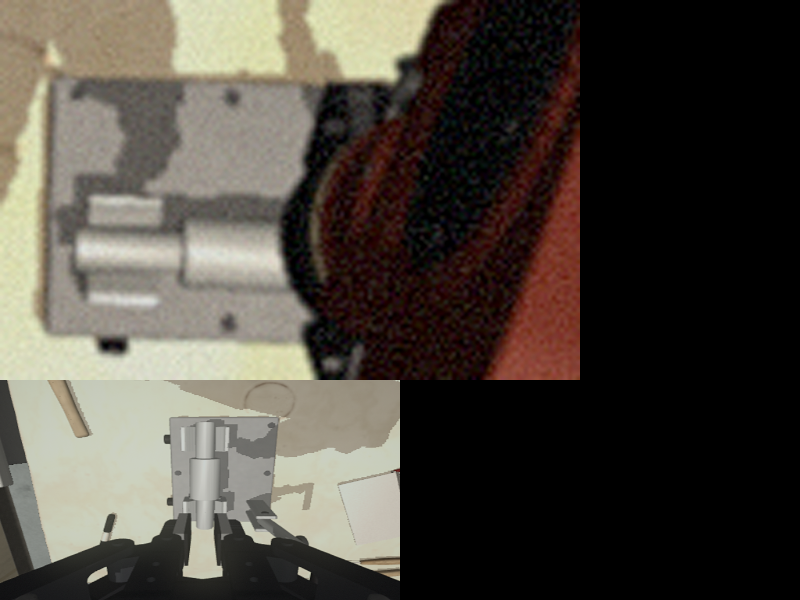

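servo_tool([
  [2,0,-1.5,0,-1],
  [2.9,0,-2.2,0,-1],
  [2.9,0,-2.2,0,-1],
  [2.9,0,-2.2,0,-1],
  [2.5,0,-2.0,0,-1],
  [1,0,-1,0,-1],
  [0,0,0,0,-1],
  [0,0,0,0,-1],
])

```text
time: 14.95
tcp_pos: [0.6235, -0.2488, 0.2726]
tcp_rot: [-1.558, 0.057, 0.007]
contact_force: [0.0, 1.1, 0.3]
finger_gap: 0.0001
```

```bash
cat >> st.py <<'E'
th=-.034;p=s["tcp_pos"]-np.array([.4843,-.132,0]);c,q=np.cos(th),np.sin(th)
print("fix",c*p[0]+q*p[1],-q*p[0]+c*p[1],p[2])
E
python3 st.py
```

```text
14.95 [[ 0.9987 -0.0404  0.0324  0.6235]
 [-0.032   0.0126  0.9994 -0.2488]
 [-0.0408 -0.9991  0.0113  0.2726]
 [ 0.      0.      0.      1.    ]] F [0.0083 1.0775 0.2912] M [ 0.0339 -0.0412 -0.0329] 6.819686824741291e-05
fix 0.14304173872884401 -0.1120291241298204 0.27264491128640544
```

servo_tool([
  [0,1.5,0,0,-1],
  [0,2,0,0,-1],
  [0,1.3,0,0,-1],
  [0,0,0,0,-1],
  [-0.5,0,0,0,-1],
  [-0.5,0,0,0,-1],
  [0,0,0,0,-1],
])

```text
time: 15.65
tcp_pos: [0.6068, -0.2433, 0.2247]
tcp_rot: [-1.557, 0.057, 0.01]
contact_force: [-0.5, -0.2, 0.5]
finger_gap: 0.0004
```

```bash
python3 st.py
```

```text
15.65 [[ 0.9986 -0.0429  0.0302  0.6068]
 [-0.0296  0.0142  0.9995 -0.2433]
 [-0.0434 -0.999   0.0129  0.2247]
 [ 0.      0.      0.      1.    ]] F [-0.5116 -0.1544  0.5353] M [-0.0422 -0.0412  0.0481] 0.00038412897724862997
fix 0.12621904936551395 -0.10706894065021115 0.22466637895559427
```

servo_tool([
  [-0.7,0,-0.3,0,-1],
  [-0.7,0,0,0,-1],
  [-0.7,0,0,0,-1],
  [0,0,0,0,-1],
])

```text
time: 16.05
tcp_pos: [0.586, -0.2465, 0.2283]
tcp_rot: [-1.559, 0.052, 0.005]
contact_force: [0.2, -0.7, -0.6]
finger_gap: 0.0001
```

```bash
python3 st.py
```

```text
16.05 [[ 0.9989 -0.0362  0.03    0.586 ]
 [-0.0296  0.0122  0.9995 -0.2465]
 [-0.0365 -0.9993  0.0112  0.2283]
 [ 0.      0.      0.      1.    ]] F [ 0.2421 -0.7215 -0.5907] M [-0.0144 -0.0536 -0.0179] 0.0001484472582250671
fix 0.10555856937168748 -0.11093579699736307 0.2283378063873815
```

```bash
python3 - <<'E'
from h import *
s,im=shot("side","s6")
w=shot("wrist","w6")[1]
o=np.zeros((600,800,3),np.uint8);a=cv2.resize(im[140:290,190:320],None,fx=4,fy=4,interpolation=cv2.INTER_CUBIC)
o[:600,:520]=a;o[:210,520:]=cv2.resize(w,(280,210))
cv2.imwrite("pics/c6.png",o)
print(proj("side",[s["tcp_pos"],s["tcp_pos"]+np.array([0,0,-.019])]))
E
```

```text
[[279.4173 214.6881]
 [279.235  220.7613]]
```

View pics/c6.png

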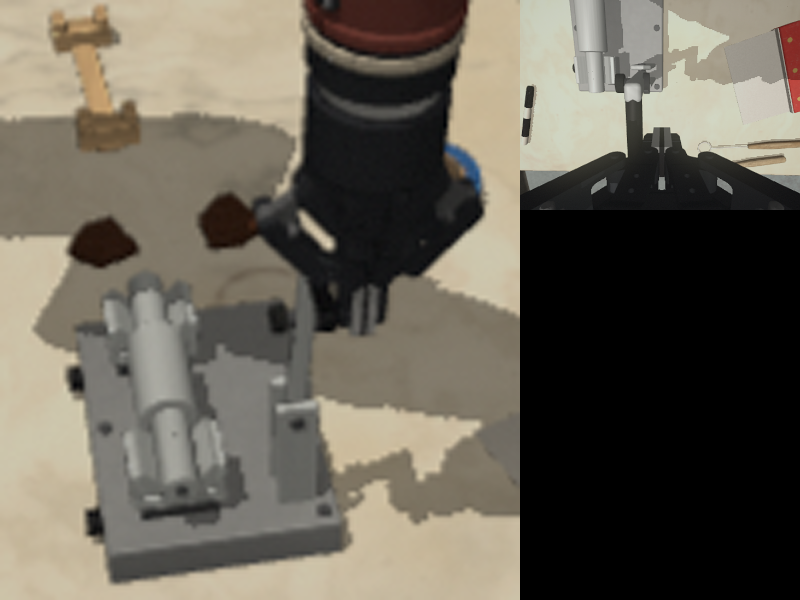

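The side view shows the roller seated. The clamp arm has been pushed to about upright, with the finger against the +x side of the handle. I'll keep pushing.

servo_tool([
  [-1,0.5,0,0,-1],
  [-1,0.4,0,0,-1],
  [-1,0.4,0,0,-1],
  [-1,0.4,0,0,-1],
  [-1,0.4,0,0,-1],
  [-0.5,0.2,0,0,-1],
  [0,0,0,0,-1],
])

```text
time: 16.85
tcp_pos: [0.535, -0.2462, 0.2086]
tcp_rot: [-1.563, 0.042, -0.003]
contact_force: [0.4, 0.9, -0.7]
finger_gap: 0.0003
```

```bash
python3 st.py
```

```text
16.85 [[ 0.9993 -0.0243  0.0287  0.535 ]
 [-0.0285  0.0081  0.9996 -0.2462]
 [-0.0245 -0.9997  0.0074  0.2086]
 [ 0.      0.      0.      1.    ]] F [ 0.3877  0.9268 -0.6816] M [0.0421 0.0339 0.0462] 0.00026899461776293975
fix 0.05457492298096964 -0.1124193342466165 0.2086462779947915
```

servo_tool([
  [-1,0.5,0,0,-1],
  [-1,0.5,0,0,-1],
  [-1,0.5,0,0,-1],
  [-0.8,0.5,0,0,-1],
  [0,0,0,0,-1],
  [0,0,0,0,-1],
])

```text
time: 17.45
tcp_pos: [0.4999, -0.2453, 0.1896]
tcp_rot: [-1.563, 0.037, -0.006]
contact_force: [-0.1, 0.9, 0.2]
finger_gap: -0.0001
```

```bash
python3 - <<'E'
from h import *
w=shot("wrist","w7")[1]
s,im=shot("side","s7")
o=np.zeros((600,800,3),np.uint8);a=cv2.resize(im[160:290,200:310],None,fx=4,fy=4,interpolation=cv2.INTER_CUBIC)
o[:520,:440]=a;o[:270,440:]=cv2.resize(w,(360,270))
cv2.imwrite("pics/c7.png",o)
E
python3 st.py
```

```text
17.55 [[ 0.9994 -0.0193  0.0274  0.5   ]
 [-0.0272  0.008   0.9996 -0.2453]
 [-0.0196 -0.9998  0.0075  0.1896]
 [ 0.      0.      0.      1.    ]] F [ 0.9135 -0.1357  0.5626] M [ 0.0142 -0.037   0.01  ] 5.33412127534811e-05
fix 0.01950443275782514 -0.11266166804012638 0.18960244493856124
```

View pics/c7.png

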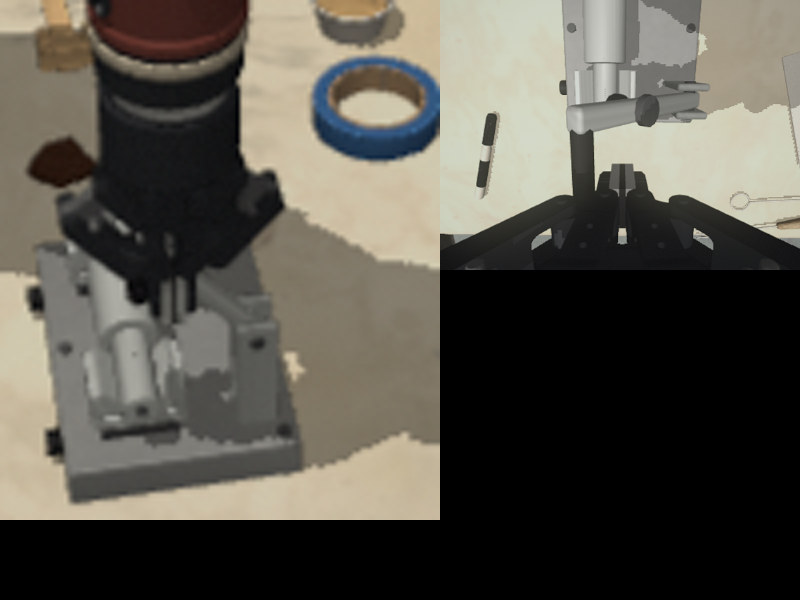

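```bash
python3 - <<'E'
from h import *
s=robot.observe();th=-.034
for a in range(25,70,5):
    r=np.radians(a);P=[]
    for y in (-.077,-.110):
        x,z=.075-.12*np.cos(r),.106+.12*np.sin(r)
        P.append([.4843+x*np.cos(th)-y*np.sin(th),-.132+x*np.sin(th)+y*np.cos(th),z])
    print(a,round(x,3),round(z,3),(proj("wrist",P,s)*360/512+[440,0]).ravel())
E
```

```text
25 -0.034 0.157 [542.7299 117.8617 546.3632 163.9207]
30 -0.029 0.166 [545.3214 120.5445 549.0257 169.0813]
35 -0.023 0.175 [549.8028 123.4291 553.4711 174.5852]
40 -0.017 0.183 [556.454  126.5005 559.9425 180.3958]
45 -0.01 0.191 [565.5541 129.7309 568.6761 186.4523]
50 -0.002 0.198 [577.3582 133.0763 579.8811 192.6655]
55 0.006 0.204 [592.0658 136.4735 593.7115 198.9131]
60 0.015 0.21 [609.7809 139.8383 610.2335 205.038 ]
65 0.024 0.215 [630.4668 143.0658 629.3891 210.8505]
```

servo_tool([
  [0.3,-1.5,0,0,-1],
  [0,-2.5,0,0,-1],
  [0,-1,0,0,-1],
  [0,0,0,0,-1],
  [-1.5,0,0.2,0,-1],
  [-1.5,0,0.2,0,-1],
  [0,0,0,0,-1],
])

```text
time: 18.25
tcp_pos: [0.4736, -0.2404, 0.2388]
tcp_rot: [-1.561, 0.039, -0.002]
contact_force: [0.9, 0.1, 0.7]
finger_gap: -0.0004
```

```bash
python3 st.py
```

```text
18.25 [[ 0.9994 -0.0236  0.0267  0.4736]
 [-0.0265  0.0096  0.9996 -0.2404]
 [-0.0239 -0.9997  0.009   0.2388]
 [ 0.      0.      0.      1.    ]] F [0.908  0.1059 0.707 ] M [-0.0119  0.003  -0.0142] -0.0004003897085715028
fix -0.007023336660111698 -0.1086599964800205 0.23883954405359226
```

servo_tool([
  [-0.3,1,0,0,-1],
  [-0.4,0.8,0,0,-1],
  [-0.4,0.8,0,0,-1],
  [-0.5,0.8,0,0,-1],
  [-0.4,0.8,0,0,-1],
  [-0.4,0.8,0,0,-1],
  [0,0,0,0,-1],
])

```text
time: 18.95
tcp_pos: [0.4373, -0.239, 0.185]
tcp_rot: [-1.563, 0.058, 0.012]
contact_force: [-0.1, -0.4, 0.5]
finger_gap: 0.0004
```

```bash
python3 st.py
```

```text
18.95 [[ 0.9986 -0.0443  0.0292  0.4373]
 [-0.0289  0.0077  0.9996 -0.239 ]
 [-0.0445 -0.999   0.0064  0.185 ]
 [ 0.      0.      0.      1.    ]] F [-0.059  -0.4391  0.4798] M [ 0.0025 -0.043   0.023 ] 0.00037162040399066733
fix -0.043366733952283326 -0.10854372777983487 0.1850260012031146
```

```bash
python3 - <<'E'
from h import *
s,im=shot("wrist","w8");th=-.034
g=im.max(2)
for r in (185,195,205,215):
    d=np.where(g[r,100:420]<60)[0]+100
    print(r,[ (int(a[0]),int(a[-1])) for a in np.split(d,np.where(np.diff(d)>2)[0]+1) if len(a)])
for a in range(0,60,5):
    r=np.radians(a);P=[]
    for y in (-.077,-.085,-.093):
        x,z=.075-.12*np.cos(r),.106+.12*np.sin(r)
        P.append([.4843+x*np.cos(th)-y*np.sin(th),-.132+x*np.sin(th)+y*np.cos(th),z])
    print(a,round(x,3),round(z,3),proj("wrist",P,s).ravel().round())
E
```

```text
185 [(286, 291), (303, 312)]
195 [(286, 311)]
205 [(286, 311)]
215 [(285, 310)]
0 -0.045 0.106 [261. 161. 261. 174. 261. 187.]
5 -0.045 0.116 [261. 164. 261. 178. 261. 191.]
10 -0.043 0.127 [263. 168. 262. 182. 262. 196.]
15 -0.041 0.137 [266. 171. 266. 186. 266. 201.]
20 -0.038 0.147 [272. 175. 272. 191. 272. 207.]
25 -0.034 0.157 [281. 180. 281. 196. 280. 213.]
30 -0.029 0.166 [293. 184. 292. 202. 291. 219.]
35 -0.023 0.175 [308. 189. 307. 208. 306. 227.]
40 -0.017 0.183 [326. 195. 325. 215. 324. 234.]
45 -0.01 0.191 [350. 201. 348. 222. 346. 242.]
50 -0.002 0.198 [377. 207. 375. 229. 373. 251.]
55 0.006 0.204 [409. 213. 407. 237. 404. 259.]
```

servo_tool([
  [-0.2,-1.2,0,0,-1],
  [0,-1,0,0,-1],
  [0,0,0,0,-1],
  [0.6,0,0,0,-1],
  [0.5,0,0,0,-1],
  [0,0,0,0,-1],
  [0,0,0,0,-1],
])

```text
time: 19.7
tcp_pos: [0.4508, -0.2398, 0.2086]
tcp_rot: [-1.564, 0.054, 0.01]
contact_force: [-0.3, 0.5, 0.0]
finger_gap: -0.0006
```

```bash
python3 st.py
```

```text
19.7 [[ 0.9988 -0.0408  0.0281  0.4508]
 [-0.0278  0.0072  0.9996 -0.2398]
 [-0.041  -0.9991  0.0061  0.2086]
 [ 0.      0.      0.      1.    ]] F [-0.2979  0.4898  0.0209] M [-0.0188 -0.0352 -0.0234] -0.0006103696601446972
fix -0.029829595134044873 -0.10892468625738454 0.2086349650652307
```

servo_tool([
  [0,1,0,0,-1],
  [0,0.8,0,0,-1],
  [-0.1,0.8,0,0,-1],
  [-0.2,0.8,0,0,-1],
  [-0.1,0.8,0,0,-1],
  [0,0.3,0,0,-1],
  [0,0,0,0,-1],
])

```text
time: 20.4
tcp_pos: [0.4413, -0.2393, 0.1592]
tcp_rot: [-1.564, 0.06, 0.014]
contact_force: [-0.1, -0.7, 3.4]
finger_gap: 0.0002
```

```bash
python3 st.py
```

```text
20.4 [[ 0.9985 -0.0468  0.0291  0.4413]
 [-0.0288  0.0067  0.9996 -0.2393]
 [-0.047  -0.9989  0.0053  0.1592]
 [ 0.      0.      0.      1.    ]] F [-0.1392 -0.6902  3.4397] M [-0.0866  0.0313 -0.0296] 0.00017962457779437555
fix -0.03935726972276717 -0.1086629002127652 0.15922194341261728
```

servo_tool([
  [-0.05,0.5,0,0,-1],
  [-0.05,0.5,0,0,-1],
  [0,0.4,0,0,-1],
  [0,0,0,0,-1],
])

```text
time: 20.8
tcp_pos: [0.4396, -0.2392, 0.1448]
tcp_rot: [-1.565, 0.059, 0.014]
contact_force: [0.2, -0.0, -0.4]
finger_gap: 0.0
```

servo_tool([
  [0,0.3,0,0,-1],
  [0,0,0,0,-1],
])

```text
time: 21.0
tcp_pos: [0.4397, -0.2391, 0.1416]
tcp_rot: [-1.564, 0.059, 0.014]
contact_force: [-0.7, 0.4, -0.3]
finger_gap: 0.0003
```

```bash
python3 st.py
```

```text
21.0 [[ 0.9985 -0.0463  0.029   0.4397]
 [-0.0287  0.0066  0.9996 -0.2391]
 [-0.0464 -0.9989  0.0053  0.1416]
 [ 0.      0.      0.      1.    ]] F [-0.7223  0.3945 -0.3268] M [-0.0146 -0.0349 -0.0527] 0.00028680684100696076
fix -0.040970528427773364 -0.10858370101065129 0.14163759693737996
```

servo_tool([
  [0,0.3,0,0,-1],
  [0,0.3,0,0,-1],
])

```text
time: 21.2
tcp_pos: [0.4395, -0.2392, 0.1357]
tcp_rot: [-1.565, 0.059, 0.014]
contact_force: [-1.9, -0.6, 3.5]
finger_gap: -0.0002
```

servo_tool([
  [0,0.3,0,0,-1],
  [0,0,0,0,-1],
])

```text
time: 21.4
tcp_pos: [0.4393, -0.2392, 0.1321]
tcp_rot: [-1.565, 0.059, 0.014]
contact_force: [0.0, 0.3, 0.7]
finger_gap: -0.0001
```

servo_tool([
  [0,0.2,0,0,-1],
  [0,0,0,0,-1],
])

```text
time: 21.6
tcp_pos: [0.4394, -0.2391, 0.1299]
tcp_rot: [-1.565, 0.059, 0.013]
contact_force: [-0.6, -0.3, 1.3]
finger_gap: 0.0
```

servo_tool([
  [0,0.2,0,0,-1],
  [0,0.02,0,0,-1],
])

```text
time: 21.8
tcp_pos: [0.4394, -0.2391, 0.1279]
tcp_rot: [-1.565, 0.058, 0.013]
contact_force: [-2.6, 0.1, 3.2]
finger_gap: -0.0002
```

servo_tool([
  [0,0.2,0,0,-1],
  [0,0.02,0,0,-1],
])

```text
time: 22.0
tcp_pos: [0.4393, -0.2391, 0.126]
tcp_rot: [-1.565, 0.058, 0.013]
contact_force: [-1.0, -0.0, 2.6]
finger_gap: 0.0002
```

servo_tool([
  [0,0.2,0,0,-1],
  [0,0.02,0,0,-1],
])

```text
time: 22.2
tcp_pos: [0.4393, -0.2391, 0.1241]
tcp_rot: [-1.565, 0.058, 0.013]
contact_force: [-1.6, -0.1, 3.7]
finger_gap: -0.0
```

servo_tool([
  [0,0.2,0,0,-1],
  [0,0.02,0,0,-1],
])

```text
time: 22.4
tcp_pos: [0.4393, -0.2391, 0.1223]
tcp_rot: [-1.566, 0.057, 0.012]
contact_force: [-1.5, 0.2, 3.1]
finger_gap: -0.0001
```

servo_tool([
  [0,0.2,0,0,-1],
  [0,0.02,0,0,-1],
])

```text
time: 22.6
tcp_pos: [0.4394, -0.2391, 0.1206]
tcp_rot: [-1.566, 0.057, 0.012]
contact_force: [-1.9, -0.6, 2.4]
finger_gap: 0.0001
```

servo_tool([
  [0,0.2,0,0,-1],
  [0,0.02,0,0,-1],
])

```text
time: 22.8
tcp_pos: [0.4395, -0.2391, 0.1189]
tcp_rot: [-1.566, 0.056, 0.012]
contact_force: [-2.2, -0.1, 3.4]
finger_gap: 0.0
```

servo_tool([
  [0,0.15,0,0,-1],
  [0,0.02,0,0,-1],
])

```text
time: 23.0
tcp_pos: [0.4395, -0.2391, 0.1178]
tcp_rot: [-1.566, 0.056, 0.011]
contact_force: [-1.7, 1.1, 4.6]
finger_gap: 0.0002
```

```bash
python3 - <<'E'
from h import *
s,im=shot("side","s9");w=shot("wrist","w9")[1]
o=np.zeros((600,800,3),np.uint8);a=cv2.resize(im[180:290,200:300],None,fx=4,fy=4,interpolation=cv2.INTER_CUBIC)
o[:440,:400]=a;o[:300,400:]=cv2.resize(w,(400,300))
cv2.imwrite("pics/c9.png",o);print(s["contact_force"],s["time"])
E
```

```text
[-1.7313  1.0895  4.6348] 23.0
```

View pics/c9.png

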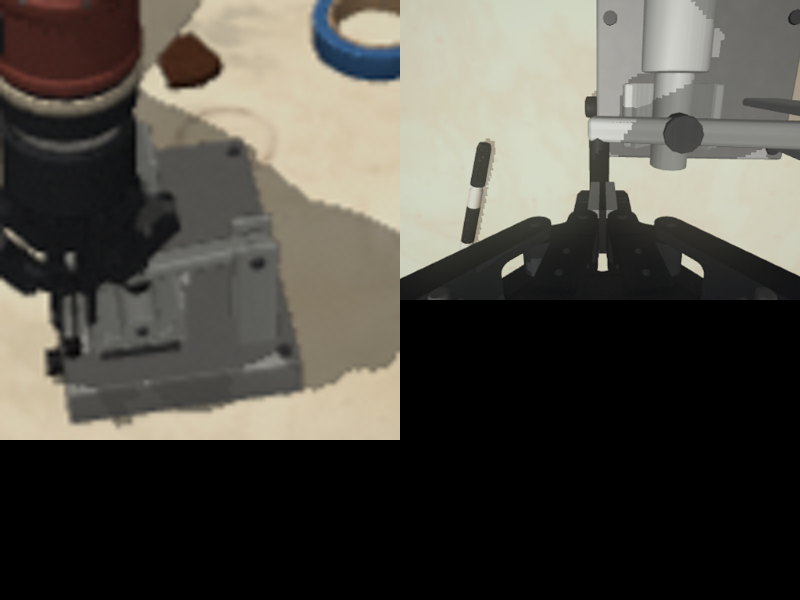

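The arm lies over the journal, and the closed fingers sit on the handle. The force is now rising, so I'll continue in small steps to about 8 N.

servo_tool([
  [0,0.15,0,0,-1],
  [0,0.02,0,0,-1],
])

```text
time: 23.3
tcp_pos: [0.4396, -0.2391, 0.1167]
tcp_rot: [-1.567, 0.055, 0.011]
contact_force: [-0.9, 1.4, 4.5]
finger_gap: -0.0001
```

servo_tool([
  [0,0.15,0,0,-1],
  [0,0.02,0,0,-1],
])

```text
time: 23.5
tcp_pos: [0.4396, -0.2391, 0.1158]
tcp_rot: [-1.567, 0.055, 0.011]
contact_force: [-2.1, 0.9, 5.4]
finger_gap: -0.0002
```

servo_tool([
  [0,0.15,0,0,-1],
  [0,0.02,0,0,-1],
])

```text
time: 23.7
tcp_pos: [0.4396, -0.2392, 0.1151]
tcp_rot: [-1.568, 0.054, 0.01]
contact_force: [-2.3, 1.1, 6.7]
finger_gap: 0.0002
```

servo_tool([
  [0,0.15,0,0,-1],
  [0,0.03,0,0,-1],
])

```text
time: 23.9
tcp_pos: [0.4397, -0.2391, 0.1147]
tcp_rot: [-1.568, 0.053, 0.01]
contact_force: [-3.3, 2.2, 9.8]
finger_gap: -0.0002
```

servo_tool([
  [0,0.15,0,0,-1],
  [0,0.05,0,0,-1],
])

```text
time: 24.1
tcp_pos: [0.4397, -0.2391, 0.1143]
tcp_rot: [-1.569, 0.053, 0.009]
contact_force: [-3.5, 1.1, 10.7]
finger_gap: 0.0003
```

servo_tool([
  [0,-0.2,0,0,-1],
  [0,-0.3,0,0,-1],
  [0,-1,0,0,-1],
  [0,-3,0,0,-1],
  [0,-4,0,0,-1],
  [0,-4,0,0,-1],
  [0,-2,0,0,-1],
  [0,0,0,0,-1],
  [-2,0,3,0,-1],
  [-2,0,3,0,-1],
  [0,0,0,0,-1],
  [0,0,0,0,-1],
])

```text
time: 25.3
tcp_pos: [0.406, -0.1756, 0.2667]
tcp_rot: [-1.566, 0.052, 0.009]
contact_force: [-0.4, -0.9, 0.3]
finger_gap: -0.0001
```

```bash
python3 - <<'E'
from h import *
s,im=shot("wrist","w10");print(s["time"],s["tcp_pos"],s["contact_force"],s["qvel"]);th=-.034
g=im.max(2)
for a in (-10,-8,-6,-4,-2,0,5):
    r=np.radians(a);P=[]
    for y in (-.080,-.1,-.12):
        x,z=.075-.12*np.cos(r),.106+.12*np.sin(r)
        P.append([.4843+x*np.cos(th)-y*np.sin(th),-.132+x*np.sin(th)+y*np.cos(th),z])
    print(a,proj("wrist",P,s).ravel().round(1))
c,r=proj("wrist",P,s)[1].round().astype(int)
for k in range(-24,25,6): 
    if 0<=r+k<384: print(r+k,g[r+k,max(0,c-24):c+24:3])
E
```

```text
25.3 [ 0.406  -0.1756  0.2667] [-0.3889 -0.866   0.3447] [ 0.0132 -0.0215 -0.0366  0.0078  0.0084  0.0076]
-10 [300.7 212.5 299.9 232.4 299.1 251.7]
-8 [300.3 213.9 299.5 234.  298.8 253.5]
-6 [300.1 215.3 299.3 235.7 298.6 255.4]
-4 [300.1 216.8 299.3 237.4 298.5 257.3]
-2 [300.2 218.3 299.4 239.1 298.6 259.2]
0 [300.5 219.8 299.7 240.9 298.9 261.3]
5 [302.  223.9 301.1 245.6 300.3 266.6]
222 [206 205 204 205 205 206  73  63  74  61  70 206 205 205 203 202]
228 [205 205 204 205 204 206  64  63  71  60 143 205 205 205 205 205]
234 [204 204 204 204 205 205  47  64  68  59 180 205 204 204 204 203]
240 [203 202 202 202 202 205  48  64  66  58 186 203 202 203 202 202]
246 [ 51  52  52  51 138 207  50  64  62  56 188 201 202 202 202 202]
252 [ 53  50  49  49  51 125  51  61  60  53 196 202 202 202 201 202]
258 [ 70  57  57  56  56  58  51  59  57  50 207 202 202 202 201 201]
264 [ 78  43  45  45  46  46 161 196 196 202 201 201 202 202 202 202]
270 [ 39  42  41  43  43  43  37 207 201 201 201 202 201 201 201 202]
```

```bash
python3 -c "
from plant import robot
print(robot.observe()['contact_force']);print(robot.close_job())"
```

```text
[-0.15618808 -0.29666332 -0.16742137]
the job is handed in; nothing more can be done
None
```

The roller is in the V-blocks with the clamp arm down on it, and I handed the job in at about 25 s. No verdict came back, so the result rests on my own checks.

- **Placing the roller:** I lowered it in small steps until I felt contact at a TCP height of 78.5 mm. I then shifted it sideways until the side force on the roller evened out. The blocks were carrying about 9.5 N when I let go.
- **Seat checks:** After release the wrist picture showed the journal centred between the V tops to within a pixel or so. The top picture put the roller about 2–3 mm off the middle lengthways.
- **Clamping:** I pushed the handle over with closed fingers, then down in small steps to about 10.7 N. I estimate about 10 N at the pad while pushing, with the hinge friction holding up to about 6.7 N after letting go. I could not measure the pad force after release.
- **After backing off:** The wrist picture fits the handle still lying just below level. The force on the tool was about zero before handing in.

**What did not go cleanly:**
- My first downward push slid to the edge of the handle, so I lifted, shifted and pushed again.
- Before release the moment readings suggested the +y block was carrying most of the load.
- I did not check the roller's position by picture after the final clamping push. I did not measure the chocolate and tape again at the end, but the robot never went near them.

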